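# Hold a brittle grinding wheel on the vacuum fixture

### The arm

A 6-joint arm with a two-finger parallel gripper is mounted at the origin on a cart in front of the work surface, level with it; the furniture and walls round the work are solid. World frame = base frame: x ahead of the robot, y to its left, z up, the work surface at z = 0. Lengths are in mm, angles in rad, forces in N, time in s.
With the tool pointing down it reaches from about 400 to 925 mm from the base axis. Payload 12.5 kg.
Tool frame: the origin (TCP) lies at the centre of the arm's flange, where the gripper is bolted on; the fingertips stand 190 mm ahead of it and the grasp point (between the pads) lies 171 mm ahead of it; z points along the fingers, y is the line along which they close (so a half turn about z gives the same grasp; the last joint's range is limited). The gripper opens to 95 mm and grips with 3 to 60 N. Pads are 20 mm wide; open, the fingers measure 119 mm over their backs; the gripper's body (75 mm by 180 mm) begins 59 mm behind the grasp point.
Start: joints at [1.048, 0.491, 1.559, -0, 1.092, -0.106], TCP at [253, 571.503, 404.761] pointing down, gripper open.
Joint ranges: [-3.1, 3.1], [-0.84, 2.19], [0.05, 2.79], [-1.13, 4.28], [0.06, 2.93], [-2.69, 2.69]. Speed limits (rad/s): [2.22, 2.22, 2.79, 3.14, 3.14, 3.14].

### API

Orientations are given as [roll, pitch, yaw] about the fixed x, y, z axes, in that order (R = Rz(yaw) Ry(pitch) Rx(roll)).
In Python, from cell import env, read_camera, search_frame, cut_out gives the robot as it stands. The module is installed in compiled form; this text tells all that it offers.
- The arm moves only by the tool move_arm, never from a script. Its argument "commands" is a list of rows, each a list of 3 entries, a list of its own where there are three numbers: the shift along the world's x, y, z normalised to -1 to 1, where 1 is 0.03 m, then the turn about the world's z normalised to -1 to 1, where 1 is 0.08 rad, then the opening, from -1 (shut) to 1 (fully open), so that 0 is half open. A call has 1 to 20 rows; each row shifts and turns the commanded pose from where the row before left it; what a row does not reach is not made up. A row lasts 1/12 s, in which the tool goes at most 41.7 mm and 7.16 degrees, less where a joint would pass 70% of its speed; a pose out of reach is approached as far as the arm can. A call with a number of a shift or a turn outside -1 to 1 is refused whole. A call with a gripper value outside its range is refused whole. The fingers move at their own pace and stop on an object; the grip force is fixed at half the most. Time passes only in rows, so rows that do not move let the fingers close. It gives the time, the measured TCP pose, the force, the opening and the grip force at its end, in the units of the state.
- env.state(): the state, without advancing time (a new reading comes with each control period).
- read_camera(name): name is "side" or "top"; returns a dict with "image" (384x512x3 uint8, red, green, blue), "fx", "fy", "cx", "cy" (pixels), "rvec" (rotation vector, rad) and "tvec" (3), from world to camera coordinates, as OpenCV has them. Camera axes: x right, y down, z forward; pixel columns grow to the right and rows downward; lengths in mm; the calibration is good to about 2 mm. A picture is of the moment at which its call begins. There is no depth.
- env.job_done(): hands the job in; it is judged then, once.
Trained networks look in a picture, given as the dict that the camera call returned (one of the last four; its "shot" number tells which), for a name from the list of things; names that differ only in an ending like _2 or _b are one class to them, and where a whole thing is asked for, a point or a joint stands for the part that bears it (a point fixed in the world has none). Each returns a list of dicts, best first, with "confidence" (0 to 1); they miss things now and then, are a little off and sometimes report something else, mostly with a low value. They report only what shows in the picture. A call takes as long as a camera call. They do not tell look-alikes from the thing itself.
- search_frame(thing, picture): "at" ([column, row] in pixels, amid what is visible of it).
- cut_out(thing, picture): "region" (384x512 bool, what is visible of it) and "at" ([column, row] in pixels, amid what is visible of it).
The state is a dict: "t": time; "joints": joint angles; "qvel": joint speeds; "tau": joint torques, N m; "eef_pos": TCP position; "tcp_rot": TCP orientation; "ft_force": force on the tool from outside, world axes, zero at the start; "moment": the same for the moment, N m; "opening": opening from 0.0 (shut) to 1.0 (fully open); "grip_force": force on a finger pad.
Only numpy, scipy, OpenCV 4.12 (cv2) and the standard library are available. Lean on these libraries where they do the work, as an engineer would, in place of code of your own. Each camera call takes 0.05 s, during which the arm holds its last target. There are 200 camera calls.

### The job

Gently pick up the smallest grinding wheel, the small thick one that lies beside the vacuum fixture in front of the tall cabinet (it is brittle: a light grip, no hard squeeze or knock), set it flat in the round nest of the fixture and let go of it. Then press the fixture's spring-loaded mushroom plunger about 10 mm down, so that the gauge pointer stands on the long middle mark, without ever pushing it to the bottom of its travel, and finish while still holding it there. Leave the other two wheels and the dressing stick where they lie.

Things in the scene. Friction and masses are not known exactly. Their poses are not given: they have to be found in the camera images.
- small_wheel_centre (a point): centre (half-way up) of the smallest grinding wheel: a disc 44 mm in diameter and 25 mm high, lying flat on the bench, about 60 g. Grasp it across its rim. Brittle: it counts as damaged when the contact force of the fingers on it exceeds 130 N (both pads added up; a grip of 20 to 40 N per pad is plenty) or when it meets the fixture with more than 60 N (lower it slowly, do not drop it).
- middle_wheel_centre (a point): centre of another grinding wheel, 54 mm in diameter, 16 mm high; leave it alone
- large_wheel_centre (a point): centre of the largest grinding wheel, 68 mm in diameter, 20 mm high; leave it alone
- dressing_stick: dark square stick 22 x 95 x 22 mm lying on the bench, origin at the centre of its underside; leave it alone
- fixture: vacuum fixture fixed to the bench: aluminium plate 96 x 190 x 16 mm, origin at the centre of its underside, long side along its y; yaw -0.36 to -0.18. On it: nest (left end), plunger valve (right end), gauge between, set back (dial 46 mm, top 62 mm above the bench). A tall cabinet, its face at yaw -0.28, stands about 10 cm behind the nest, the plunger and the smallest wheel
- nest_seat (a point): centre of the nest's flat seat, on top of the base plate, 16 mm above the bench. A steel collar round it, 49 mm inside and 61 mm outside diameter, rises 6 mm above the seat. A seated wheel has its centre 12.5 mm above this point.
- plunger_top (a point): centre of the top of the plunger's black mushroom head (38 mm in diameter, its flat top 30 mm across, moves with it), 76 mm above the bench at rest, 116 mm to the right of the nest's axis
- plunger (a joint): travel of the plunger in m: 0 at rest (up), growing as it is pressed straight down, 0.016 at the bottom stop. A spring pushes it back up: about 2.5 N at first, 600 N/m, so about 8.5 N at the wanted 0.010 m. It springs back when let go.
- pointer (a joint): gauge pointer in rad, driven by the plunger: 0 (pointing left) at rest, 1.4 (straight up, on the long mark) at 10 mm of travel; 0.14 rad clockwise per mm
Not all that is in view belongs to the job. Leave any orange look-alike of the part that bears small_wheel_centre alone.

How it is judged (in metres and radians):
On the way, in this order (a step that is already met when the one before it is completed fails the run):
1. the smallest wheel sits flat in the nest, let go, with the plunger still up (horizontal distance between small_wheel_centre and nest_seat below 0.004 m and z of small_wheel_centre in the frame of nest_seat between 0.0105 and 0.0145 m and angle between the z axis of small_wheel_centre and the z axis of fixture, either way round below 0.06 rad and contact force between the fingers and small_wheel below 0.1 N and value of joint plunger below 0.003 m), for 0.2 s.
2. the plunger is pressed 8 to 12 mm down and held for half a second (value of joint plunger between 0.008 and 0.012 m), for 0.5 s.
At the end, for the whole second after the job is handed in: The robot is still pressing the plunger, which stands still 8 to 12 mm down (pointer within 0.28 rad of the long mark); the smallest wheel lies flat on the nest's seat within 4 mm of its centre, at rest and not touched by the fingers (all of step 2 and velocity of joint plunger between -0.01 and 0.01 m/s and contact force between any of the fingers, the arm and plunger above 3 N and horizontal distance between small_wheel_centre and nest_seat below 0.004 m and z of small_wheel_centre in the frame of nest_seat between 0.0105 and 0.0145 m and angle between the z axis of small_wheel_centre and the z axis of fixture, either way round below 0.06 rad and contact force between the fingers and small_wheel below 0.1 N and linear speed of small_wheel below 0.02 m/s); the arm keeps its last pose, push and grip.
It fails at once if the brittle wheel is squeezed with more than 130 N (both pads added up) (contact force between the fingers and small_wheel above 130 N).
It fails at once if the brittle wheel strikes the fixture with more than 60 N (contact force between small_wheel and fixture above 60 N).
It fails at once if the plunger is pushed to the bottom (more than 15 mm) (value of joint plunger above 0.015 m).
It fails at once if another wheel or the dressing stick is moved more than 15 mm (distance of any of middle_wheel_centre, large_wheel_centre, dressing_stick from where it was at the start of the episode above 0.015 m).
It also fails if it takes over 51 s, if anything falls off the work surface, if the arm or the gripper's body presses on something with over 40 N, if the wrist force passes 120 N, or if a joint passes its speed limit or range.

## Working session

There is one attempt and no reset: what is moved stays moved. The work goes in short steps, Python scripts to look and compute and a tool call to move; the robot and the scene stay as the last step left them, time stands still between calls to the robot, and variables do not carry over. Pictures are saved under pics/ and viewed, at most 10 in all, crops included, and the job is handed in when it is done.

Besides the shell and the picture viewer there is one more tool, called after ">>>" as name([rows], argument=value, ...), one row to a line, values as JSON. move_arm: Moves the arm, as the interface text tells. Its arguments: {"type":"object","properties":{"commands":{"type":"array","items":{"type":"array"}}},"required":["commands"]}

```bash
mkdir -p pics; cat > h.py <<'E'
import numpy as np, cv2
from cell import env, read_camera, search_frame, cut_out
def ray(c,px,z):
    R=cv2.Rodrigues(np.array(c["rvec"],float))[0]; t=np.array(c["tvec"],float).ravel()
    o=-R.T@t; d=R.T@np.array([(px[0]-c["cx"])/c["fx"],(px[1]-c["cy"])/c["fy"],1])
    return o+d*(z-o[2])/d[2]
def proj(c,p):
    K=np.array([[c["fx"],0,c["cx"]],[0,c["fy"],c["cy"]],[0,0,1.]])
    return cv2.projectPoints(np.array(p,float).reshape(-1,3),np.array(c["rvec"],float),np.array(c["tvec"],float),K,None)[0].reshape(-1,2)
E
python3 - <<'E'
from h import *
print(env.state())
for n in("top","side"):
    c=read_camera(n); cv2.imwrite(f"pics/{n}0.png",cv2.resize(c["image"][:,:,::-1],(800,600),interpolation=cv2.INTER_CUBIC))
    R=cv2.Rodrigues(np.array(c["rvec"],float))[0]; print(n,"cam",-R.T@np.ravel(c["tvec"]),c["fx"],"axes",R.round(2).tolist())
    for th,z in(("small_wheel_centre",12.5),("middle_wheel_centre",8),("large_wheel_centre",10),("dressing_stick",11),("fixture",16),("nest_seat",16),("plunger_top",76)):
        for d in search_frame(th,c)[:3]: print(th,round(d["confidence"],2),np.round(d["at"],1),ray(c,d["at"],z).round(1))
E
```

```text
{'t': 0.0, 'joints': array([ 1.04840787e+00,  4.91546607e-01,  1.55946067e+00, -3.03885016e-05,
        1.09166797e+00, -1.05577810e-01]), 'qvel': array([ 0.0003283 , -0.0003984 , -0.00147235, -0.00143601, -0.00273221,
        0.00106117]), 'tau': array([-6.23500637e-04, -6.12625122e+01, -2.58183521e+01,  6.92400662e-02,
        4.82576201e-02, -1.35636601e-04]), 'eef_pos': array([252.97901072, 571.47236595, 404.16581287]), 'tcp_rot': array([-3.14051325e+00, -8.72838828e-05,  2.72479598e+00]), 'ft_force': array([-0.09801619,  0.477524  ,  0.32849263]), 'moment': array([-0.03394694,  0.05172772,  0.03567515]), 'grip_force': 0.0, 'opening': 1.0004521543464762}
top cam [ 291.52737542  154.85238048 1368.41246655] 438.65725927987944 axes [[-0.02, -1.0, -0.0], [-0.99, 0.02, -0.15], [0.15, 0.0, -0.99]]
small_wheel_centre 0.6 [112.  155.5] [602.8 573.3  12.5]
small_wheel_centre 0.46 [179.7 182.3] [513.3 358.7  12.5]
large_wheel_centre 0.58 [324.5 199.1] [453.  -92.7  10. ]
dressing_stick 0.68 [355.8 213.4] [ 406.7 -187.5   11. ]
fixture 0.9 [257.9 200.4] [451.7 115.1  16. ]
nest_seat 0.87 [253.3 198.1] [459.2 129.2  16. ]
side cam [ 260.7272758  -457.89343639 1166.25526994] 360.10214847352626 axes [[0.93, -0.36, -0.0], [-0.31, -0.8, -0.51], [0.18, 0.48, -0.86]]
small_wheel_centre 0.65 [244.4 110.1] [592.5 581.2  12.5]
small_wheel_centre 0.6 [246.7 156.6] [516.9 346.3  12.5]
middle_wheel_centre 0.74 [306.1 265.3] [ 548.6 -141.3    8. ]
middle_wheel_centre 0.23 [248.4 215.9] [433.2 100.7   8. ]
large_wheel_centre 0.68 [278.4 258.5] [471.4 -86.7  10. ]
dressing_stick 0.42 [273.6 305.1] [ 398.  -222.9   11. ]
fixture 0.8 [254.6 204.9] [468.4 130.5  16. ]
nest_seat 0.75 [253.7 205. ] [465.2 131.3  16. ]
plunger_top 0.48 [252.  203.4] [451.3 108.6  76. ]
```

View pics/top0.png

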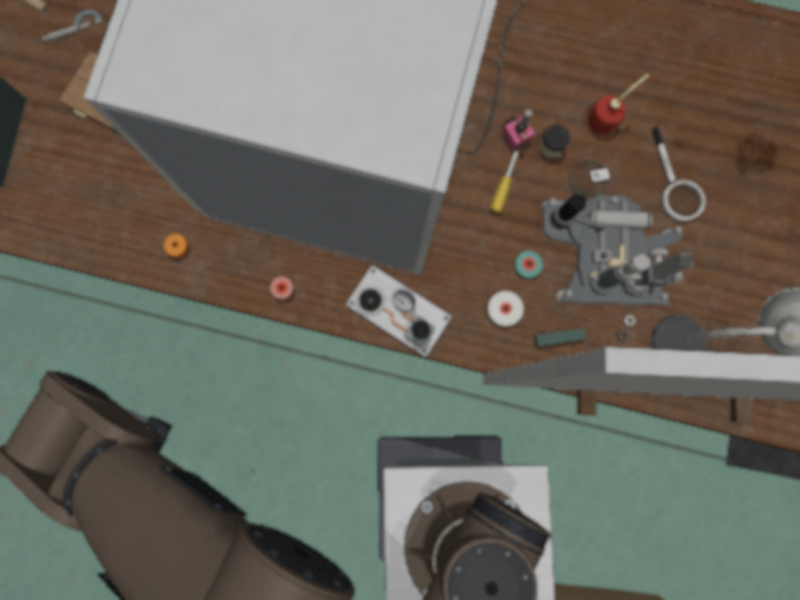

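View pics/side0.png

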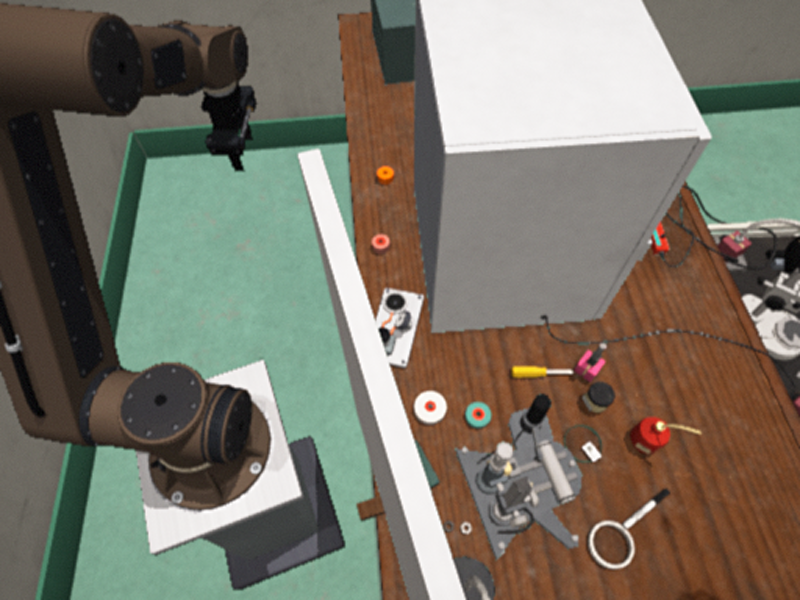

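The small pink wheel shows at about (282,288) in the top view and (380,242) in the side view. The orange look-alike is at (175,245) in the top view. The fixture is around (400,310), and a tall panel stands to the right at y<0. Next I'll zoom in on the fixture.

```bash
python3 - <<'E'
from h import *
a=read_camera("top"); b=read_camera("side")
A=cv2.resize(a["image"][160:235,170:300],(780,450),interpolation=cv2.INTER_CUBIC)
B=cv2.resize(b["image"][140:240,225:285],(360,600),interpolation=cv2.INTER_CUBIC)
cv2.imwrite("pics/topz.png",A[:,:,::-1]);cv2.imwrite("pics/sidez.png",B[:,:,::-1])
for c,n in((a,"top"),(b,"side")):
    for th,z in(("small_wheel_centre",12.5),("nest_seat",16),("fixture",16),("plunger_top",76),("plunger",70),("pointer",40)):
        for d in cut_out(th,c)[:2]:
            r=d["region"].astype(np.uint8); m=cv2.minAreaRect(cv2.findNonZero(r)); print(n,th,round(d["confidence"],2),np.round(d["at"],1),r.sum(),[np.round(v,1) for v in m],ray(c,d["at"],z).round(1))
# panel ground points
for p in((485,378),(605,350)):
    print("panel",ray(a,(p[0]*.64,p[1]*.64),0).round(0))
for p in((373,265),(347,304),(451,318),(427,355)): print("plate",ray(a,(p[0]*.64,p[1]*.64),16).round(0))
for p in((205,215),(418,270)): print("cab",ray(a,(p[0]*.64,p[1]*.64),0).round(0))
E
```

```text
top small_wheel_centre 0.68 [178.2 184.2] 141 [array([179.8, 183.3]), array([12.7, 12. ]), np.float64(45.0)] [507.4 363.3  12.5]
top small_wheel_centre 0.44 [111.9 157.4] 206 [array([112., 156.]), array([17. , 14.1]), np.float64(45.0)] [596.7 573.4  12.5]
top nest_seat 0.97 [253.  197.9] 1914 [array([254.6, 198.6]), array([61.3, 32.4]), np.float64(32.9)] [459.8 130.1  16. ]
top fixture 0.7 [255.4 198.7] 1858 [array([254.6, 198.6]), array([62.1, 30.8]), np.float64(33.7)] [457.2 122.7  16. ]
top plunger 0.57 [268.6 212.2] 127 [array([268.5, 210. ]), array([12., 11.]), np.float64(90.0)] [409.6  85.7  70. ]
top plunger 0.28 [253.9 200.9] 1940 [array([254.2, 198.1]), array([62.4, 31.8]), np.float64(32.6)] [444.  128.6  70. ]
side small_wheel_centre 0.52 [243.5 112.6] 97 [array([246.5, 111.5]), array([11.,  9.]), np.float64(90.0)] [584.1 569.1  12.5]
side nest_seat 0.9 [252.9 206.3] 1066 [array([252.5, 209.1]), array([26.3, 48. ]), np.float64(14.4)] [460.6 127.4  16. ]
side fixture 0.74 [252.2 206.8] 1080 [array([252.3, 209.3]), array([26.9, 48. ]), np.float64(14.0)] [457.5 126.4  16. ]
panel [322. -45.   0.]
panel [ 373. -286.    0.]
plate [550. 173.  16.]
plate [472. 226.  16.]
plate [440.  20.  16.]
plate [368.  70.  16.]
cab [663. 517.   0.]
cab [541.  82.   0.]
```

View pics/topz.png

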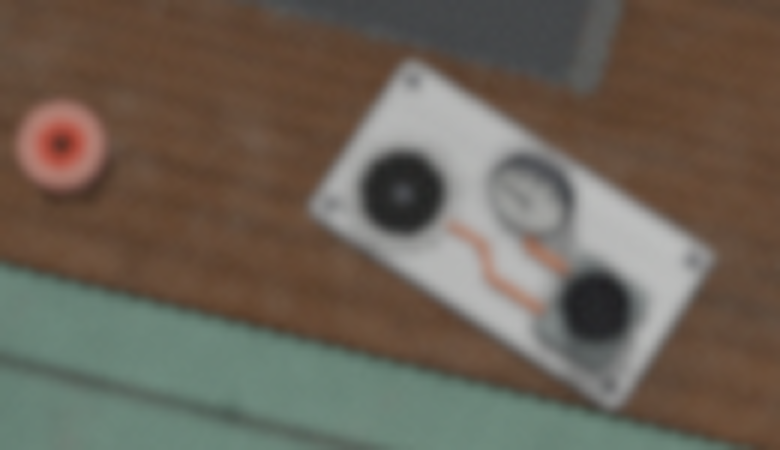

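View pics/sidez.png

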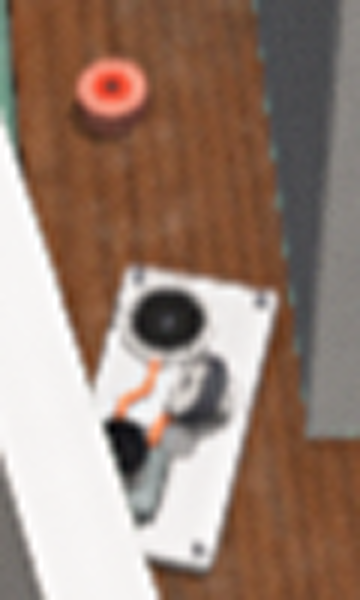

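The zoomed views show the nest, a black seat with a collar, at about topz (403,193). The plunger head is at (597,304), the gauge between them at (533,195), and the wheel at (60,146). The fixture is turned about -0.6, more than the text says. Now I'll take accurate centroids in both views.

```bash
cat >> h.py <<'E'
def cen(c,box,f):
    x0,y0,x1,y1=box; I=c["image"][y0:y1,x0:x1].astype(float)
    w=f(I); n,l,s,ce=cv2.connectedComponentsWithStats((w>0.5).astype(np.uint8)); 
    k=1+np.argmax(s[1:,4]); return ce[k]+[x0,y0], s[k]
red=lambda I:(I[...,0]-I[...,1]>60)*(I[...,0]>130)
dark=lambda I:(I.max(2)<85)
E
python3 - <<'E'
from h import *
T=read_camera("top"); S=read_camera("side")
for n,c,box,f,zs in(("wheel",T,(170,174,192,196),red,(25,12.5)),("wheelS",S,(233,148,255,164),red,(25,12.5)),
  ("nest",T,(226,182,248,203),dark,(16,22)),("nestS",S,(242,185,262,201),dark,(16,22)),
  ("plung",T,(259,203,278,219),dark,(76,)),):
    p,s=cen(c,box,f); print(n,p.round(2),s,[ray(c,p,z).round(1).tolist() for z in zs])
# refine plate corners via white mask on top
d=cut_out("nest_seat",T)
if d:
    r=d[0]["region"].astype(np.uint8); cs=max(cv2.findContours(r,0,1)[0],key=cv2.contourArea); b=cv2.boxPoints(cv2.minAreaRect(cs)); print([ray(T,q,16).round(0)[:2].tolist() for q in b])
E
```

```text
wheel [179.65 183.61] [ 5  6 10  9 62] [[507.2, 356.9, 25.0], [509.2, 358.8, 12.5]]
wheelS [243.14 154.06] [ 4  1 13 11 99] [[505.4, 354.2, 25.0], [508.0, 363.1, 12.5]]
nest [236.67 191.78] [  4   4  14  13 138] [[479.9, 180.6, 16.0], [479.0, 180.5, 22.0]]
nestS [252.43 192.99] [ 5  4 12  9 83] [[478.7, 180.3, 16.0], [477.6, 177.0, 22.0]]
plung [268.7  211.03] [  4   2  12  13 122] [[412.5, 85.6, 76.0]]
[[471.0, 232.0], [553.0, 178.0], [446.0, 20.0], [366.0, 75.0]]
```

>>> move_arm([
  [[0.5,-0.45,-0.1],0.1,1],
  [[0.7,-0.6,-0.2],0.15,1],
  [[0.7,-0.6,-0.25],0.15,1],
  [[0.7,-0.6,-0.25],0.15,1],
  [[0.7,-0.6,-0.25],0.15,1],
  [[0.7,-0.6,-0.25],0.15,1],
  [[0.7,-0.6,-0.25],0.15,1],
  [[0.7,-0.6,-0.25],0.15,1],
  [[0.7,-0.6,-0.25],0.15,1],
  [[0.7,-0.6,-0.25],0.15,1],
  [[0.7,-0.6,-0.25],0.15,1],
  [[0.7,-0.6,-0.25],0.11,1],
  [[0.25,-0.13,0],0,1],
  [[0,0,0],0,1],
  [[0,0,0],0,1],
  [[0,0,0],0,1],
])

```text
t: 2.98
eef_pos: [505.7, 356.9, 321.2]
tcp_rot: [3.141, 0.0, 2.862]
ft_force: [-0.5, 0.8, -0.3]
opening: 0.998
grip_force: 0.0
```

>>> move_arm([
  [[0.05,0,-0.5],0,0.6],
  [[0,0,-0.6],0,0.5],
  [[0,0,-0.6],0,0.5],
  [[0,0,-0.6],0,0.4],
  [[0,0,-0.6],0,0.4],
  [[0,0,-0.5],0,0.3],
  [[0,0,-0.4],0,0.3],
  [[0,0,-0.3],0,0.3],
  [[0,0,0],0,0.3],
  [[0,0,0],0,0.3],
])

```text
t: 3.82
eef_pos: [507.8, 356.5, 197.9]
tcp_rot: [3.142, -0.0, 2.862]
ft_force: [0.2, -0.1, -0.6]
opening: 0.649
grip_force: 0.0
```

```bash
python3 - <<'E'
from h import *
T=read_camera("top"); S=read_camera("side"); print(env.state()["ft_force"],env.state()["eef_pos"])
A=cv2.resize(T["image"][100:300,130:400],(432,320)); B=cv2.resize(S["image"][110:230,170:290],(320,320))
cv2.imwrite("pics/g1.png",np.hstack([A,B])[:,:,::-1])
E
```

```text
[ 0.19803197  0.09482509 -0.04958037] [508.06174828 356.37946746 198.64705535]
```

View pics/g1.png

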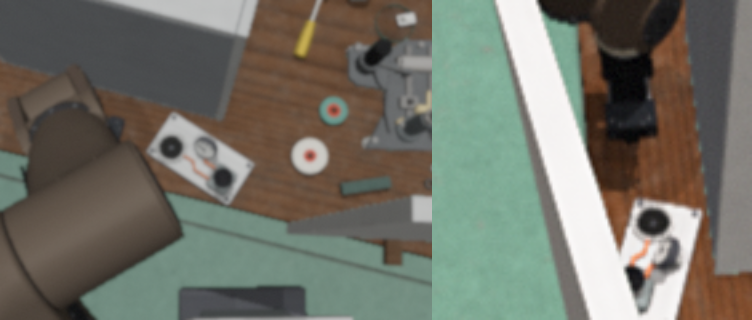

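The gripper stands over the wheel in both views, and nothing is touching. I'll close lightly.

>>> move_arm([
  [[0,0,0],0,0.15],
  [[0,0,0],0,0.05],
  [[0,0,0],0,0],
  [[0,0,0],0,-0.05],
  [[0,0,0],0,-0.1],
  [[0,0,0],0,-0.15],
  [[0,0,0],0,-0.2],
  [[0,0,0],0,-0.3],
  [[0,0,0],0,-0.3],
])

```text
t: 4.67
eef_pos: [508.1, 356.1, 197.9]
tcp_rot: [3.141, 0.0, 2.862]
ft_force: [0.5, -0.6, 2.6]
opening: 0.455
grip_force: 30.0
```

>>> move_arm([
  [[0,0,0],0,0.1],
  [[0,0,0],0,0.3],
  [[0,0,0],0,0.3],
  [[0,0,0],1,0.3],
  [[0,0,0],1,0.3],
  [[0,0,0],1,0.3],
  [[0,0,0],1,0.3],
  [[0,0,0],1,0.3],
  [[0,0,0],1,0.3],
  [[0,0,0],1,0.3],
  [[0,0,0],1,0.3],
  [[0,0,0],0,0.1],
  [[0,0,0],0,0],
  [[0,0,0],0,-0.05],
  [[0,0,0],0,-0.1],
  [[0,0,0],0,-0.15],
  [[0,0,0],0,-0.2],
  [[0,0,0],0,-0.3],
  [[0,0,0],0,-0.3],
])

```text
t: 6.25
eef_pos: [508.0, 356.1, 197.7]
tcp_rot: [3.141, -0.0, -2.782]
ft_force: [0.1, -1.1, -0.3]
opening: 0.451
grip_force: 30.0
```

>>> move_arm([
  [[0,0,0],0,0.1],
  [[0,0,0],0,0.3],
  [[0,0,0],0,0.3],
  [[0,0,0.5],0,0.3],
  [[0,0,1],0,0.3],
  [[0,0,1],0,0.3],
  [[0,0,1],0,0.3],
  [[0,0,0.5],0,0.3],
  [[0,0.8,0],-1,0.3],
  [[0,1,0],-1,0.3],
  [[0,1,0],-1,0.3],
  [[0,1,0],-1,0.3],
  [[0,1,0],-1,0.3],
  [[0,1,0],-1,0.3],
  [[0,0.8,0],-1,0.3],
  [[0,0.4,0],-1,0.3],
  [[0,0,0],0,0.3],
  [[0,0,0],0,0.3],
])

```text
t: 7.75
eef_pos: [507.7, 566.2, 317.2]
tcp_rot: [-3.141, -0.0, 2.865]
ft_force: [0.3, -0.4, -0.1]
opening: 0.65
grip_force: 0.0
```

```bash
python3 - <<'E'
from h import *
T=read_camera("top"); S=read_camera("side"); print(env.state()["eef_pos"])
for n,c,box,f,zs in(("wheel",T,(170,174,192,196),red,(25,)),("wheelS",S,(233,148,255,164),red,(25,)),
  ("nest",T,(226,182,248,203),dark,(16,)),("nestS",S,(242,185,262,201),dark,(16,))):
    p,s=cen(c,box,f); print(n,p.round(2),s,[ray(c,p,z).round(1).tolist() for z in zs])
# model fit: projected discs; darkness-weighted centroids at several thresholds
for n,c,box,z,r in (("T",T,(226,182,248,203),16,0),("S",S,(242,185,262,201),16,0)):
    for th in (60,75,100,120): print(n,th,ray(c,cen(c,box,lambda I:I.max(2)<th)[0],16).round(1))
for n,c,box in (("T",T,(170,174,192,196)),("S",S,(233,148,255,164))):
    for th in (40,70,90,110): print(n,th,ray(c,cen(c,box,lambda I:(I[...,0]-I[...,1]>th))[0],25).round(1))
A=cv2.resize(T["image"][170:226,165:285],(480,224),interpolation=cv2.INTER_CUBIC);B=cv2.resize(S["image"][143:213,225:285],(192,224),interpolation=cv2.INTER_CUBIC)
cv2.imwrite("pics/g2.png",np.hstack([A,B])[:,:,::-1])
E
```

```text
[508.17169998 565.2243109  317.7087825 ]
wheel [180.11 183.36] [ 6  5  9  9 55] [[507.9, 355.5, 25.0]]
wheelS [243.63 154.35] [ 5  2 12 10 91] [[506.6, 352.2, 25.0]]
nest [236.61 191.85] [  5   4  13  13 134] [[479.6, 180.8, 16.0]]
nestS [252.5 193. ] [ 5  4 12  9 82] [[478.9, 180.2, 16.0]]
T 60 [479.9 181.3  16. ]
T 75 [480.2 181.   16. ]
T 100 [480.3 181.1  16. ]
T 120 [480.2 181.3  16. ]
S 60 [479.2 181.   16. ]
S 75 [479.6 180.4  16. ]
S 100 [479.  180.7  16. ]
S 120 [479.1 180.6  16. ]
T 40 [508.5 355.4  25. ]
T 70 [507.9 355.1  25. ]Traceback (most recent call last):
  File "<stdin>", line 10, in <module>
  File "h.py", line 13, in cen
    k=1+np.argmax(s[1:,4]); return ce[k]+[x0,y0], s[k]
        ~~~~~~~~~^^^^^^^^^
    return _wrapfunc(a, 'argmax', axis=axis, out=out, **kwds)
    return bound(*args, **kwds)
ValueError: attempt to get argmax of an empty sequence
```

>>> move_arm([
  [[0,-0.5,0],0,0.3],
  [[0,-1,0],0,0.3],
  [[0,-1,0],0,0.3],
  [[0,-1,0],0,0.3],
  [[0,-1,0],0,0.3],
  [[0,-1,0],0,0.3],
  [[0,-1,0],0,0.3],
  [[0,-0.5,0],0,0.3],
  [[0,0,-0.5],0,0.3],
  [[0,0,-1],0,0.3],
  [[0,0,-1],0,0.3],
  [[0,0,-0.8],0,0.3],
  [[0,0,-0.5],0,0.3],
  [[0,0,-0.2],0,0.3],
  [[0,0,0],0,0.3],
])

```text
t: 9.1
eef_pos: [508.0, 355.7, 196.8]
tcp_rot: [-3.14, -0.001, 2.862]
ft_force: [0.0, -0.1, 1.3]
opening: 0.651
grip_force: 0.0
```

>>> move_arm([
  [[0,0,0],0,0.15],
  [[0,0,0],0,0.05],
  [[0,0,0],0,0],
  [[0,0,0],0,-0.05],
  [[0,0,0],0,-0.1],
  [[0,0,0],0,-0.15],
  [[0,0,0],0,-0.2],
  [[0,0,0],0,-0.3],
  [[0,0,0],0,-0.3],
])

```text
t: 9.85
eef_pos: [508.0, 356.1, 198.4]
tcp_rot: [3.141, 0.0, 2.862]
ft_force: [-1.2, -2.1, 6.1]
opening: 0.45
grip_force: 30.0
```

>>> move_arm([
  [[0,0,0.3],0,-0.3],
  [[0,0,0.7],0,-0.3],
  [[0,0,1],0,-0.3],
  [[0,0,1],0,-0.3],
  [[-0.04,-0.3,0],0,-0.3],
  [[-0.1,-0.6,0],0,-0.3],
  [[-0.1,-0.7,0],0,-0.3],
  [[-0.1,-0.7,0],0,-0.3],
  [[-0.1,-0.7,0],0,-0.3],
  [[-0.1,-0.7,0],0,-0.3],
  [[-0.1,-0.7,0],0,-0.3],
  [[-0.1,-0.6,0],0,-0.3],
  [[-0.1,-0.5,0],0,-0.3],
  [[-0.1,-0.32,0],0,-0.3],
  [[0,0,-0.5],0,-0.3],
  [[0,0,-0.6],0,-0.3],
  [[0,0,-0.4],0,-0.3],
  [[0,0,0],0,-0.3],
  [[0,0,0],0,-0.3],
])

```text
t: 11.43
eef_pos: [479.8, 181.6, 242.6]
tcp_rot: [-3.141, -0.001, 2.862]
ft_force: [-0.4, 0.2, -1.1]
opening: 0.451
grip_force: 30.0
```

```bash
python3 - <<'E'
from h import *
T=read_camera("top"); S=read_camera("side"); print(env.state()["eef_pos"],env.state()["opening"])
A=cv2.resize(T["image"][100:340,130:400],(450,400)); B=cv2.resize(S["image"][140:230,210:290],(350,394),interpolation=cv2.INTER_CUBIC)
B=np.vstack([B,np.zeros((6,350,3),np.uint8)])
cv2.imwrite("pics/g3.png",np.hstack([A,B])[:,:,::-1])
E
```

```text
[479.93009403 181.65731194 243.4308499 ] 0.45202248100240483
```

View pics/g3.png

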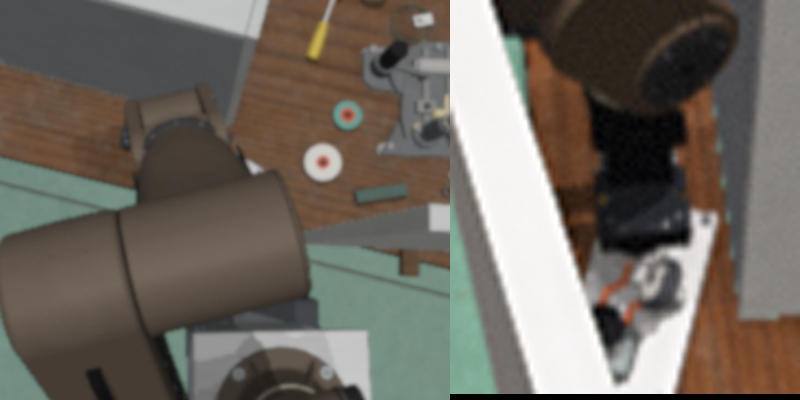

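The wheel is held over the nest and the fixture is clear. In the top view the elbow end, at about (305,270), still clears the panel. I'll lower slowly.

>>> move_arm([
  [[0,0,-0.3],0,-0.3],
  [[0,0,-0.3],0,-0.3],
  [[0,0,-0.1],0,-0.3],
  [[0,0,0],0,-0.3],
  [[0,0,-0.03],0,-0.3],
  [[0,0,-0.03],0,-0.3],
  [[0,0,-0.03],0,-0.3],
  [[0,0,-0.03],0,-0.3],
  [[0,0,-0.03],0,-0.3],
  [[0,0,0],0,-0.3],
])

```text
t: 12.37
eef_pos: [479.8, 181.5, 217.2]
tcp_rot: [3.142, 0.0, 2.862]
ft_force: [0.6, -0.4, -0.5]
opening: 0.45
grip_force: 30.0
```

>>> move_arm([
  [[0,0,-0.02],0,-0.3],
  [[0,0,-0.02],0,-0.3],
  [[0,0,-0.02],0,-0.3],
  [[0,0,-0.02],0,-0.3],
  [[0,0,-0.01],0,-0.3],
  [[0,0,0],0,-0.3],
  [[0,0,0],0,-0.3],
])

```text
t: 12.95
eef_pos: [479.8, 181.5, 214.6]
tcp_rot: [3.142, -0.0, 2.862]
ft_force: [-0.1, 0.4, -1.3]
opening: 0.451
grip_force: 30.0
```

Commanded height is 214.1, about 0.3 mm above the seat. Releasing, then lifting.

>>> move_arm([
  [[0,0,-0.01],0,-0.3],
  [[0,0,0],0,-0.05],
  [[0,0,0],0,0.05],
  [[0,0,0],0,0.15],
  [[0,0,0],0,0.2],
  [[0,0,0],0,0.25],
  [[0,0,0],0,0.25],
  [[0,0,0.1],0,0.25],
  [[0,0,0.3],0,0.25],
  [[0,0,0.7],0,0.25],
  [[0,0,1],0,0.25],
  [[0,0,1],0,0.25],
  [[0,0,0.6],0,0.25],
  [[0,0,0],0,0.25],
  [[0,0,0],0,0.25],
])

```text
t: 14.2
eef_pos: [479.6, 181.5, 326.5]
tcp_rot: [3.14, 0.002, 2.862]
ft_force: [1.3, -0.4, -0.3]
opening: 0.627
grip_force: 0.0
```

```bash
python3 - <<'E'
from h import *
T=read_camera("top"); S=read_camera("side"); print(env.state()["eef_pos"],env.state()["opening"])
p,s=cen(S,(240,180,264,201),red); print(p,s,ray(S,p,41).round(1))
B=cv2.resize(S["image"][140:230,210:290],(480,540),interpolation=cv2.INTER_CUBIC)
cv2.imwrite("pics/g4.png",B[:,:,::-1])
E
```

```text
[479.52008285 181.42575517 324.74183172] 0.6269831791311975
[252.31868132 190.02197802] [ 7  5 11 11 91] [478.  178.3  41. ]
```

View pics/g4.png

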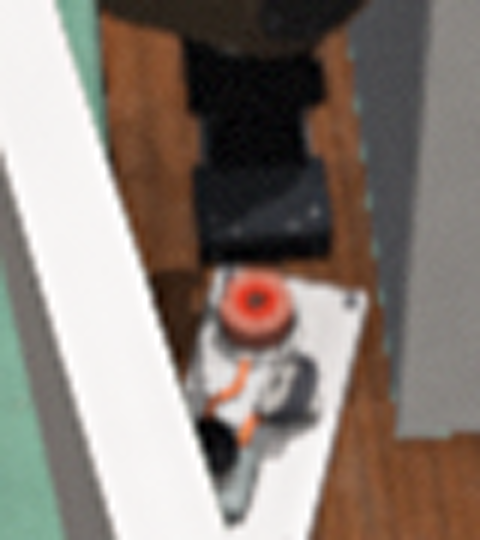

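The wheel is seated inside the collar at about (255,305), and the head of the plunger is at about (213,445). I'm moving part of the way toward the plunger and checking panel clearance.

>>> move_arm([
  [[-0.1,-0.1,0],0,0],
  [[-0.2,-0.3,0],0,-0.5],
  [[-0.25,-0.4,0],0,-1],
  [[-0.25,-0.4,0],0,-1],
  [[-0.2,-0.3,0],0,-1],
  [[-0.1,-0.1,0],0,-1],
  [[0,0,0],0,-1],
  [[0,0,0],0,-1],
])

```text
t: 14.97
eef_pos: [447.0, 133.4, 325.3]
tcp_rot: [3.141, 0.0, 2.861]
ft_force: [0.6, -0.2, -0.0]
opening: 0.123
grip_force: 0.0
```

```bash
python3 - <<'E'
from h import *
T=read_camera("top"); S=read_camera("side"); s=env.state(); print(s["eef_pos"],s["opening"],s["joints"])
A=cv2.resize(T["image"][130:384,150:420],(424,400)); B=cv2.resize(S["image"][100:300,130:330],(376,400))
cv2.imwrite("pics/g5.png",np.hstack([A,B])[:,:,::-1])
E
```

```text
[447.09770055 133.71875808 325.22717398] 0.04077737994569658 [ 1.48906049e-01  3.82175227e-01  2.02596954e+00  1.68631655e-04
  7.33116297e-01 -1.14206946e+00]
```

View pics/g5.png

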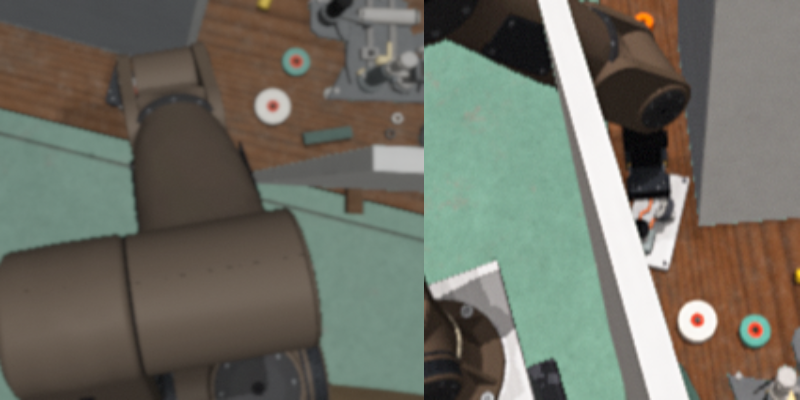

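The elbow stays well behind the panel. The forearm edge, at about (255,190) in the crop, is left of the panel end with roughly 80 mm to spare. Continuing.

>>> move_arm([
  [[-0.1,-0.1,0],0,-1],
  [[-0.25,-0.35,0],0,-1],
  [[-0.3,-0.45,0],0,-1],
  [[-0.3,-0.4,0],0,-1],
  [[-0.2,-0.3,0],0,-1],
  [[0,0,-0.3],0,-1],
  [[0,0,-0.6],0,-1],
  [[0,0,-0.5],0,-1],
  [[0,0,-0.2],0,-1],
  [[0,0,0],0,-1],
  [[0,0,0],0,-1],
])

```text
t: 15.98
eef_pos: [412.3, 85.4, 277.4]
tcp_rot: [-3.142, -0.0, 2.862]
ft_force: [0.4, 0.1, -0.5]
opening: 0.003
grip_force: 0.0
```

```bash
python3 - <<'E'
from h import *
S=read_camera("side"); s=env.state(); print(s["eef_pos"],s["opening"],s["ft_force"],s["grip_force"])
B=cv2.resize(S["image"][130:240,190:300],(600,600),interpolation=cv2.INTER_CUBIC)
cv2.imwrite("pics/g6.png",B[:,:,::-1])
E
```

```text
[412.38198045  85.40324721 277.73542392] 0.008736528120193128 [ 0.46897954 -0.17142336  0.67999712] 0.0
```

View pics/g6.png

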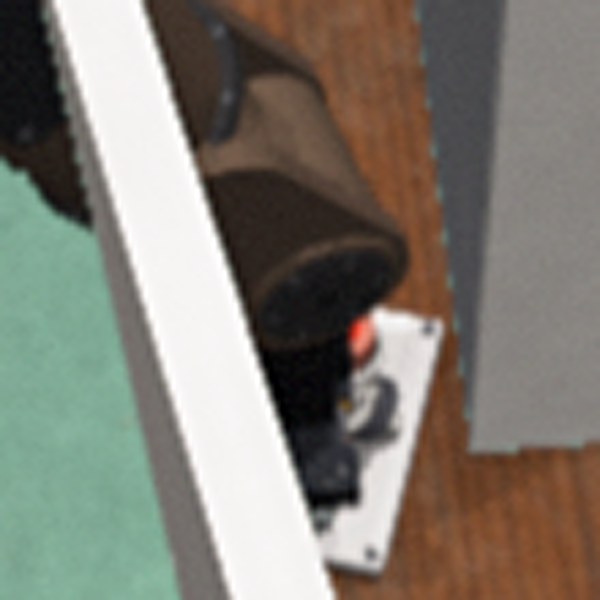

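The gripper stands on the plunger axis with the gauge beside it at about (375,410). Lowering until it touches.

>>> move_arm([
  [[0,0,-0.05],0,-1],
  [[0,0,-0.05],0,-1],
  [[0,0,-0.05],0,-1],
  [[0,0,-0.05],0,-1],
  [[0,0,-0.05],0,-1],
  [[0,0,-0.05],0,-1],
  [[0,0,-0.05],0,-1],
  [[0,0,-0.05],0,-1],
  [[0,0,-0.03],0,-1],
  [[0,0,-0.03],0,-1],
  [[0,0,0],0,-1],
  [[0,0,0],0,-1],
  [[0,0,0],0,-1],
])

```text
t: 17.12
eef_pos: [412.3, 85.5, 263.5]
tcp_rot: [3.141, 0.0, 2.862]
ft_force: [-0.9, -0.1, 3.5]
opening: 0.005
grip_force: 2.0
```

```bash
python3 - <<'E'
from h import *
for i in range(4):
    read_camera("side"); s=env.state(); print(s["eef_pos"].round(2),s["ft_force"].round(2))
E
```

```text
[412.3   85.52 263.56] [0.33 0.07 4.2 ]
[412.3   85.51 263.52] [-0.98 -0.47  3.56]
[412.3   85.52 263.53] [-1.14  0.05  3.65]
[412.32  85.52 263.53] [-0.17  0.31  3.2 ]
```

>>> move_arm([
  [[0,0,-0.05],0,-1],
  [[0,0,-0.05],0,-1],
  [[0,0,-0.05],0,-1],
  [[0,0,-0.05],0,-1],
  [[0,0,-0.03],0,-1],
  [[0,0,-0.02],0,-1],
  [[0,0,0],0,-1],
  [[0,0,0],0,-1],
  [[0,0,0],0,-1],
])

```text
t: 18.07
eef_pos: [412.3, 85.5, 256.0]
tcp_rot: [3.141, 0.0, 2.862]
ft_force: [-1.5, 0.3, 8.0]
opening: 0.0
grip_force: 4.3
```

```bash
python3 - <<'E'
from h import *
for i in range(8):
    S=read_camera("side"); s=env.state(); print(s["eef_pos"].round(2),s["ft_force"].round(2))
T=read_camera("top")
B=cv2.resize(S["image"][185:225,240:280],(560,560),interpolation=cv2.INTER_CUBIC)
cv2.imwrite("pics/g7.png",B[:,:,::-1])
E
```

```text
[412.31  85.51 256.05] [-1.47  0.87  8.71]
[412.29  85.52 256.06] [-1.36  0.63  8.91]
[412.3   85.52 256.05] [-0.86  0.16  8.56]
[412.29  85.52 256.05] [-1.74  0.97  8.58]
[412.3   85.52 256.06] [-0.96 -0.21  9.18]
[412.3   85.5  256.06] [-1.38  0.09  7.76]
[412.31  85.52 256.07] [-1.51  0.1   8.73]
[412.31  85.5  256.06] [-2.23  0.13  7.89]
```

View pics/g7.png

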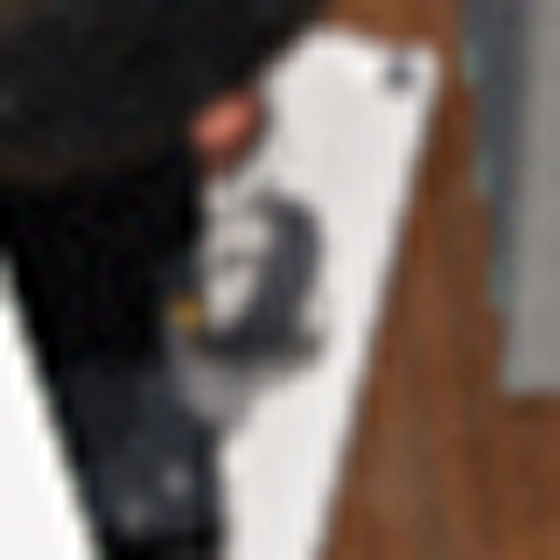

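The measured force (about 8.5 N) and the 10 mm of travel below the touch height agree. The wheel still sits in the nest, so I'm handing in.

```bash
python3 -c "
from cell import env
print(env.job_done())"
```

```text
the job is handed in; nothing more can be done
None
```

I handed the job in at about 18.5 s: the small wheel is seated flat in the nest and let go, and the gripper is holding the plunger about 10 mm down at about 8.5 N; no verdict came back, and the gauge pointer was too blurred in the picture to read.

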